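# Check the bottle caps and flag the loose one

## Task

One of the three leaning bottles has a loose cap. Going from the left bottle to the right one as the robot sees them, twist each green cap about 20 degrees clockwise about its own axis and let it go: a sound cap pushes back and returns, the loose one turns easily and stays (never unscrew a cap or force it past 35 degrees). Then stand the red marker upright in the middle of the yellow pad in front of the loose bottle, and on no other pad, without disturbing the other labware.

Things in the scene. Friction and masses are not known exactly. Their poses are not given: they have to be found in the camera images.
- bottle_a: One of three alike stands, each with a white bottle with a blue band (70 mm across) that leans 30 deg from vertical, its green cap towards the robot; fixed, it cannot shift or tip. Origin: on the tray, straight below the centre of the cap's top face; x points away from the robot along the lean, z up. The bottle's foot is 83 mm behind the origin. The three stand 135 mm apart in a row; which of a, b and c stands where changes.
- cap_a_top (a point): Centre of the top face of the green ribbed screw cap of bottle_a (54 mm across, 36 mm tall, 178 mm over the tray). Its z axis is the cap's own axis, pointing out of the bottle, 30 deg from vertical towards the robot; x and y turn with the cap. Below the cap is a neck 46 mm across, clear for 15 mm, then the shoulder. A white stripe runs from the centre to the rim along x.
- cap_a (a joint): Turn of that cap in rad, 0 at the start, growing clockwise (tightening) seen from above the cap. A sound cap resists like a spring, 1.5 N m per rad (about 0.5 N m at 20 deg), and comes back to 0 when let go. The loose cap turns at a steady 0.06 N m or so and stays where it is left.
- pad_a (a point): Centre of the top of the yellow pad (76 x 76 mm, 6 mm thick) of bottle_a, 85 mm from that bottle's origin towards the robot (along its -x), nothing above it; z up.
- bottle_b: One of three alike stands, each with a white bottle with a blue band (70 mm across) that leans 30 deg from vertical, its green cap towards the robot; fixed, it cannot shift or tip. Origin: on the tray, straight below the centre of the cap's top face; x points away from the robot along the lean, z up. The bottle's foot is 83 mm behind the origin. The three stand 135 mm apart in a row; which of a, b and c stands where changes.
- cap_b_top (a point): Centre of the top face of the green ribbed screw cap of bottle_b (54 mm across, 36 mm tall, 178 mm over the tray). Its z axis is the cap's own axis, pointing out of the bottle, 30 deg from vertical towards the robot; x and y turn with the cap. Below the cap is a neck 46 mm across, clear for 15 mm, then the shoulder. A white stripe runs from the centre to the rim along x.
- cap_b (a joint): Turn of that cap in rad, 0 at the start, growing clockwise (tightening) seen from above the cap. A sound cap resists like a spring, 1.5 N m per rad (about 0.5 N m at 20 deg), and comes back to 0 when let go. The loose cap turns at a steady 0.06 N m or so and stays where it is left.
- pad_b (a point): Centre of the top of the yellow pad (76 x 76 mm, 6 mm thick) of bottle_b, 85 mm from that bottle's origin towards the robot (along its -x), nothing above it; z up.
- bottle_c: One of three alike stands, each with a white bottle with a blue band (70 mm across) that leans 30 deg from vertical, its green cap towards the robot; fixed, it cannot shift or tip. Origin: on the tray, straight below the centre of the cap's top face; x points away from the robot along the lean, z up. The bottle's foot is 83 mm behind the origin. The three stand 135 mm apart in a row; which of a, b and c stands where changes.
- cap_c_top (a point): Centre of the top face of the green ribbed screw cap of bottle_c (54 mm across, 36 mm tall, 178 mm over the tray). Its z axis is the cap's own axis, pointing out of the bottle, 30 deg from vertical towards the robot; x and y turn with the cap. Below the cap is a neck 46 mm across, clear for 15 mm, then the shoulder. A white stripe runs from the centre to the rim along x.
- cap_c (a joint): Turn of that cap in rad, 0 at the start, growing clockwise (tightening) seen from above the cap. A sound cap resists like a spring, 1.5 N m per rad (about 0.5 N m at 20 deg), and comes back to 0 when let go. The loose cap turns at a steady 0.06 N m or so and stays where it is left.
- pad_c (a point): Centre of the top of the yellow pad (76 x 76 mm, 6 mm thick) of bottle_c, 85 mm from that bottle's origin towards the robot (along its -x), nothing above it; z up.
- slot_left (a point): Point on top of the fixed grey tray (300 x 420 mm, 10 mm thick) where the left bottle's origin stands, as the robot sees it (left is +y); within 10 mm.
- slot_middle (a point): Point on top of the fixed grey tray (300 x 420 mm, 10 mm thick) where the middle bottle's origin stands, as the robot sees it (left is +y); within 10 mm.
- slot_right (a point): Point on top of the fixed grey tray (300 x 420 mm, 10 mm thick) where the right bottle's origin stands, as the robot sees it (left is +y); within 10 mm.
- marker: Loose red plastic marker, about 90 g: a foot 60 x 60 x 10 mm with an upright blade 14 mm thick (along its x), 50 mm wide (along its y), from the foot up to 100 mm. Origin: centre of its underside, z up. Starts upright on the bench to the right of the tray.
- amber_bottle: Bystander: amber glass bottle, black cap, 68 mm across, 130 mm tall, loose, upright; origin at the centre of its underside. Leave it alone.
- beaker: Bystander: clear glass beaker, 72 mm across, 90 mm tall, loose, upright; origin at the centre of its underside. Leave it alone.
- red_jar: Bystander: white jar with a red cap, 60 mm across, 70 mm tall, loose, upright; origin at the centre of its underside. Leave it alone.
- dish: Bystander: white ceramic dish, 90 mm across, 30 mm tall, loose, upright; origin at the centre of its underside. Leave it alone.
There are look-alikes about, which are no part of the job. What is shaped like the marker but blue or pink is not meant.

How it is judged (in metres and radians):
On the way, in this order (a step that is already met when the one before it is completed fails the run):
1. the cap of the left bottle is twisted clockwise by at least 11.5 degrees (0.2 rad) (((horizontal distance between bottle_a and slot_left below 0.03 m and value of joint cap_a above 0.2 rad) or (horizontal distance between bottle_b and slot_left below 0.03 m and value of joint cap_b above 0.2 rad) or (horizontal distance between bottle_c and slot_left below 0.03 m and value of joint cap_c above 0.2 rad))), for 0.1 s.
2. the cap of the middle bottle is twisted clockwise by at least 11.5 degrees (0.2 rad) (((horizontal distance between bottle_a and slot_middle below 0.03 m and value of joint cap_a above 0.2 rad) or (horizontal distance between bottle_b and slot_middle below 0.03 m and value of joint cap_b above 0.2 rad) or (horizontal distance between bottle_c and slot_middle below 0.03 m and value of joint cap_c above 0.2 rad))), for 0.1 s.
3. the cap of the right bottle is twisted clockwise by at least 11.5 degrees (0.2 rad) (((horizontal distance between bottle_a and slot_right below 0.03 m and value of joint cap_a above 0.2 rad) or (horizontal distance between bottle_b and slot_right below 0.03 m and value of joint cap_b above 0.2 rad) or (horizontal distance between bottle_c and slot_right below 0.03 m and value of joint cap_c above 0.2 rad))), for 0.1 s.
4. the red marker stands on the pad of the loose bottle, the one whose cap has stayed turned (((horizontal distance between marker and pad_a below 0.025 m and z of marker in the frame of pad_a between -0.004 and 0.004 m and angle between marker's own z axis and vertical below 0.1 rad and value of joint cap_a above 0.1 rad and value of joint each of cap_b, cap_c below 0.06 rad) or (horizontal distance between marker and pad_b below 0.025 m and z of marker in the frame of pad_b between -0.004 and 0.004 m and angle between marker's own z axis and vertical below 0.1 rad and value of joint cap_b above 0.1 rad and value of joint each of cap_a, cap_c below 0.06 rad) or (horizontal distance between marker and pad_c below 0.025 m and z of marker in the frame of pad_c between -0.004 and 0.004 m and angle between marker's own z axis and vertical below 0.1 rad and value of joint cap_c above 0.1 rad and value of joint each of cap_a, cap_b below 0.06 rad))), for 0.2 s.
At the end, for the whole second after the job is handed in: The marker stands upright (within 6 deg), at rest, on the pad of the loose bottle, centre within 25 mm of the pad centre, foot within 4 mm of the pad top; the loose cap has stayed turned over 6 deg clockwise, the two sound caps are back within 3.5 deg of their start (((horizontal distance between marker and pad_a below 0.025 m and z of marker in the frame of pad_a between -0.004 and 0.004 m and angle between marker's own z axis and vertical below 0.1 rad and value of joint cap_a above 0.1 rad and value of joint each of cap_b, cap_c below 0.06 rad) or (horizontal distance between marker and pad_b below 0.025 m and z of marker in the frame of pad_b between -0.004 and 0.004 m and angle between marker's own z axis and vertical below 0.1 rad and value of joint cap_b above 0.1 rad and value of joint each of cap_a, cap_c below 0.06 rad) or (horizontal distance between marker and pad_c below 0.025 m and z of marker in the frame of pad_c between -0.004 and 0.004 m and angle between marker's own z axis and vertical below 0.1 rad and value of joint cap_c above 0.1 rad and value of joint each of cap_a, cap_b below 0.06 rad)) and linear speed of marker below 0.02 m/s and angular speed of marker below 0.2 rad/s); the robot touches nothing.
It fails at once if a cap is forced more than 40 degrees (0.7 rad) clockwise (value of joint any of cap_a, cap_b, cap_c above 0.7 rad).
It fails at once if a cap is unscrewed by more than 11 degrees (0.2 rad) (value of joint any of cap_a, cap_b, cap_c below -0.2 rad).
It fails at once if the marker is set on the pad of a bottle whose cap is not turned (a sound or an untested one) ((horizontal distance between marker and pad_a below 0.04 m and z of marker in the frame of pad_a between -0.004 and 0.004 m and angle between marker's own z axis and vertical below 0.1 rad and value of joint cap_a below 0.06 rad) or (horizontal distance between marker and pad_b below 0.04 m and z of marker in the frame of pad_b between -0.004 and 0.004 m and angle between marker's own z axis and vertical below 0.1 rad and value of joint cap_b below 0.06 rad) or (horizontal distance between marker and pad_c below 0.04 m and z of marker in the frame of pad_c between -0.004 and 0.004 m and angle between marker's own z axis and vertical below 0.1 rad and value of joint cap_c below 0.06 rad)).
It fails at once if a bystander is moved by more than 30 mm or tipped (distance of any of amber_bottle, beaker, red_jar, dish from where it was at the start of the episode above 0.03 m or angle between any of amber_bottle, beaker, red_jar, dish's own z axis and vertical above 0.3 rad).
It also fails if it takes over 61 s, if anything falls off the work surface, if the arm or the gripper's body presses on something with over 40 N, if the wrist force passes 120 N, or if a joint passes its speed limit or range.

## Robot

A 6-joint arm with a two-finger parallel gripper is mounted at the origin on the work surface. World frame = base frame: x ahead of the robot, y to its left, z up, the work surface at z = 0. Lengths are in mm, angles in rad, forces in N, time in s.
With the tool pointing down it reaches from about 300 to 775 mm from the base axis. Payload 14.6 kg.
Tool frame: the origin (TCP) lies on the centre line of the jaws, within the pads' length; the fingertips stand 19 mm ahead of it and the grasp point (between the pads) is the TCP (bot.tip_reach is the distance from the TCP to the fingertips, in mm); y points along the fingers, x is the direction in which the jaws open and shut, and the axes are right-handed (so a half turn about y gives the same grasp; the last joint's range is limited). The gripper opens to 85 mm and grips with 20 to 120 N. Pads are 22 mm wide; open, the fingers measure 114 mm over their backs; the gripper's body (76 mm by 85 mm) begins 54 mm behind the grasp point. The pads swing forward as they close: fully open they stand 13 mm farther back than shut.
Start: joints at [-1.376, 0.3, 1.521, -0, 1.321, -0.067], TCP at [142.344, -531.251, 250.281] pointing down, gripper open.
Joint ranges: [-3.03, 3.03], [-0.79, 2.21], [0.23, 2.52], [-1.04, 4.18], [0, 3.07], [-2.55, 2.55]. Speed limits (rad/s): [2.22, 2.22, 2.57, 3.14, 3.14, 3.14].

## Interface

Orientations are given as a unit quaternion [w, x, y, z].
In Python, from rig import bot gives the robot as it stands. Calls block until the motion is done:
- bot.move_to(position, orientation): joint-space move of the TCP to a pose.
- bot.servo_line(position, attitude=None, speed=150, until_force=None): straight line of the TCP; attitude=None keeps the orientation; speed is the mean speed in mm/s. With until_force (N) it stops when the force on the tool has changed by that much, and returns True; else False.
- bot.move_joints(angles): joint-space move.
- bot.move_gripper(opening, grip_force=None): finger opening in mm; grip_force is the grip in N (None keeps the last); returns when the fingers have stopped.
- bot.dwell(seconds).
- bot.ik(position, orientation): joint angles nearest the present ones, or None.
- bot.read_state(): the state.
- bot.read_camera(name): name is "scene" or "side" or "wrist"; returns a dict with "image" (400x640x3 uint8, blue, green, red), "depth" (400x640 float32, mm along the optical axis (not along the pixel's ray), 0 where there is no reading), "fovy" (degrees; the focal length in pixels is half the picture's height over the tangent of half this angle, whatever the lens; pixels are square), "cx", "cy" (the principal point, pixels), "k1" (the pictures are not rectified: a ray, as slopes to the right and down, at radius r is drawn at 1 + k1 r^2 times it, then the intrinsics apply), "eye" and "attitude" of the camera in the world; the wrist camera has in their place "mount" (4x4, takes a point from camera to tool coordinates, whose origin is the TCP and whose axes are the tool frame's). Camera axes: x right, y down, z forward; pixel columns grow to the right and rows downward; lengths in mm; the calibration is good to about 2 mm. A picture is of the moment at which its call begins: read the wrist's pose just before it.
A pose or a line that the arm cannot do raises bot.MotionError and nothing moves.
- bot.finish_job(): hands the job in, once; it reports no verdict.
The state is a dict: "clock": time; "joint_positions": joint angles; "qvel": joint speeds; "effort": joint torques, N m; "ee_pos": TCP position; "tool_rot": TCP orientation; "ft_force": force on the tool from outside, world axes, zero at the start; "moment": the same for the moment, N m; "grip_width": finger opening in mm.
Only numpy, scipy, OpenCV 4.12 (cv2) and the standard library are available. Lean on these libraries where they do the work, as an engineer would, in place of code of your own. Each camera call takes 0.05 s, during which the arm holds its last target. There are 200 camera calls.

## Working session

There is one attempt and no reset: what is moved stays moved. The work goes in short steps, each a Python script; the robot and the scene stay as the last script left them, time stands still between calls to the robot, and variables do not carry over. Pictures are saved under pics/ and viewed, about 8 in all and at most 12, crops included, and the job is handed in when it is done.

```bash
ls; mkdir -p pics; cat > h.py <<'E'
import numpy as np, cv2
from scipy.spatial.transform import Rotation as R
from rig import bot
def rot(q): q=np.array(q,float); return R.from_quat(q[[1,2,3,0]])
def quat(M): q=R.from_matrix(M).as_quat(); return [float(v) for v in q[[3,0,1,2]]]
def campose(c,st=None):
    if 'mount' in c:
        T=np.eye(4); T[:3,:3]=rot(st['tool_rot']).as_matrix(); T[:3,3]=st['ee_pos']; return T@np.array(c['mount'])
    T=np.eye(4); a=np.array(c['attitude']); T[:3,:3]=rot(a).as_matrix() if a.size==4 else a; T[:3,3]=c['eye']; return T
def cloud(c,st=None):
    """world xyz for each pixel (NaN without depth)"""
    h,w=c['depth'].shape; f=h/2/np.tan(np.radians(c['fovy'])/2)
    K=np.array([[f,0,c['cx']],[0,f,c['cy']],[0,0,1]])
    u,v=np.meshgrid(np.arange(w),np.arange(h))
    p=np.stack([u,v],-1).reshape(-1,1,2).astype(np.float64)
    x=(p[:,0,:]-[c['cx'],c['cy']])/f; s=x.copy()
    for _ in range(20): s=x/(1+c['k1']*(s**2).sum(1,keepdims=True))
    d=c['depth'].reshape(-1,1).astype(float); d[d==0]=np.nan
    P=np.hstack([s*d,d]); T=campose(c,st)
    return (P@T[:3,:3].T+T[:3,3]).reshape(h,w,3)
E
python3 - <<'E'
from h import *
for n in ('scene','side'):
    c=bot.read_camera(n); cv2.imwrite(f'pics/{n}.png',c['image']); print(n,c['eye'],c['attitude'],c['fovy'],c['k1'])
    np.save(f'pics/{n}.npy',cloud(c))
c=bot.read_camera('wrist'); print(c['mount'],c['fovy'],c['cx'],c['cy'],c['k1'])
print(bot.read_state(),bot.tip_reach)
E
```

```text
pics
scene [1024.08763331  358.87428766  947.29697419] [-0.15547107  0.41782066  0.84495099 -0.29548685] 57.67773573932562 -0.0216627761784755
side [ 456.00116691  736.94258901 1007.2025365 ] [ 0.01308917 -0.02413324  0.9338384  -0.35664002] 56.4299700968553 -0.06776230997111789
[[ 9.99999867e-01  4.69221029e-04 -2.12874855e-04  4.64361088e-01]
 [ 3.43325607e-04 -2.98731699e-01  9.54337076e-01 -1.22688775e+02]
 [ 3.84202557e-04 -9.54337022e-01 -2.98731821e-01  7.59262780e+01]
 [ 0.00000000e+00  0.00000000e+00  0.00000000e+00  1.00000000e+00]] 60.195575449286814 314.6218944029299 200.41509396340234 0.002212883024006639
{'clock': 0.15, 'joint_positions': array([-1.37562586e+00,  3.00313609e-01,  1.52142662e+00,  1.48298748e-05,
        1.32070802e+00, -6.65723168e-02]), 'qvel': array([-0.00205015, -0.00236719, -0.0009497 ,  0.00050177, -0.00111085,
       -0.00046262]), 'effort': array([ 1.03820992e-03, -5.43667996e+01, -3.61888325e+01, -9.99993858e-05,
        3.17723134e-03, -1.41875444e-05]), 'ee_pos': array([ 142.30444548, -531.10657503,  249.87305288]), 'tool_rot': array([ 0.56117603, -0.56076897,  0.43070005, -0.43025236]), 'ft_force': array([ 0.50995922,  0.37724177, -0.42275601]), 'moment': array([ 0.0146878 , -0.023336  ,  0.00504591]), 'grip_width': 85.62186455209105} 19.0
```

View pics/scene.png

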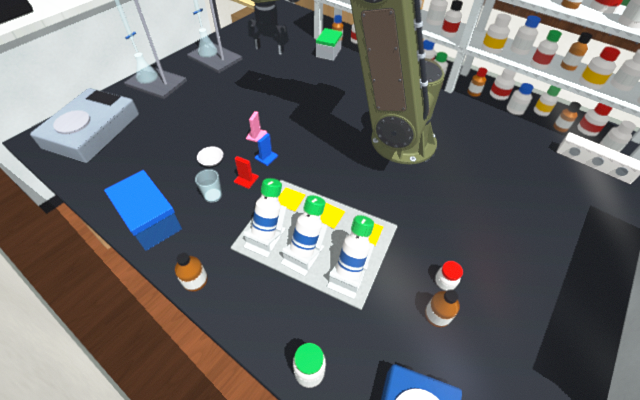

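View pics/side.png

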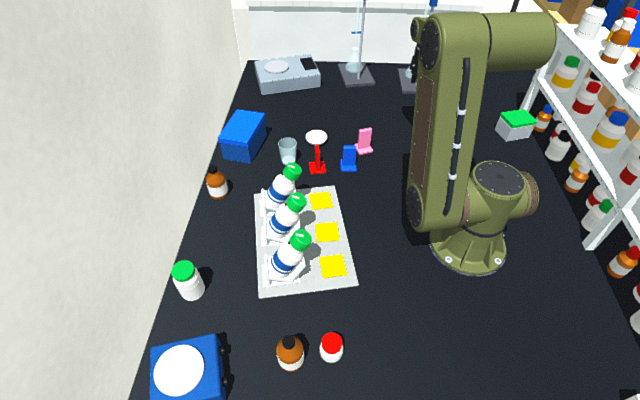

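Scene shows the red marker at (245,172), with blue (265,150) and pink (257,127) look-alikes; caps at (362,227) left, (314,206) middle, (271,188) right; green look-alikes are the jar (309,360) and box (329,42). The yellow pads sit on the tray. The side view agrees (marker at (317,160)). I choose the red piece.

```bash
python3 - <<'E'
from h import *
def blobs(n,lo,hi,minA=25):
    im=cv2.imread(f'pics/{n}.png'); P=np.load(f'pics/{n}.npy'); hsv=cv2.cvtColor(im,cv2.COLOR_BGR2HSV)
    m=cv2.inRange(hsv,lo,hi); k,l,s,c=cv2.connectedComponentsWithStats(m)
    for i in range(1,k):
        if s[i,4]>=minA:
            p=P[(l==i)]; p=p[np.isfinite(p).all(1)]
            if len(p)<10 or not(200<np.median(p[:,0])<900): continue
            z=p[:,2]; t=p[z>np.percentile(z,98)-4]
            print(n,c[i].round(),s[i,4],'med',np.median(p,0).round(),'min',np.percentile(p,2,0).round(),'max',np.percentile(p,98,0).round())
for n in('scene','side'):
    for nm,lo,hi in(('green',(50,120,60),(80,255,255)),('yellow',(22,150,120),(35,255,255)),('red',(0,180,80),(5,255,255)),('blue',(108,150,80),(125,255,255)),('pink',(150,60,120),(178,200,255)),):
        print(nm); blobs(n,lo,hi)
    P=np.load(f'pics/{n}.npy')
    if n=='scene':
        for px in((210,156),(208,188),(450,275),(330,245)): print(px,P[px[1],px[0]].round())
E
```

```text
green
scene [271. 187.] 325 med [ 593. -123.  184.] min [ 451. -274.   -2.] max [ 613. -104.  198.]
scene [314. 205.] 316 med [570.   9. 184.] min [536. -19. 167.] max [588.  28. 198.]
scene [362. 226.] 341 med [548. 144. 185.] min [512. 118. 169.] max [565. 165. 197.]
scene [308. 358.] 724 med [861. 219. 119.] min [830. 189.   1.] max [889. 247. 122.]
yellow
scene [291. 198.] 387 med [ 491. -149.   15.] min [ 454. -188.   11.] max [ 524. -113.   18.]
scene [331. 215.] 366 med [462.  -4.  14.] min [429. -39.  11.] max [498.  25.  18.]
scene [375. 234.] 174 med [437. 142.  15.] min [405. 124.  12.] max [501. 163.  95.]
red
scene [244. 173.] 443 med [ 519. -323.   36.] min [ 482. -356.    2.] max [ 543. -300.  100.]
scene [452. 270.] 301 med [444. 379.  69.] min [419. 356.  59.] max [466. 403.  73.]
blue
scene [265. 150.] 360 med [ 399. -344.   35.] min [ 317. -397.   -3.] max [ 422. -320.   98.]
scene [145. 212.] 412 med [ 833. -364.   97.] min [ 713. -676.   -3.] max [ 896. -343.  113.]
scene [176. 231.] 25 med [ 797. -348.    7.] min [ 780. -353.    1.] max [ 814. -344.   19.]
scene
[... 1270 characters left out ...]
[332. 342.] 347 med [439. 381.  69.] min [415. 356.  64.] max [463. 406.  72.]
blue
side [244. 142.] 746 med [ 792. -366.   63.] min [ 742. -704.   -2.] max [ 895. -343.  112.]
side [348. 158.] 331 med [ 391. -344.   41.] min [ 359. -417.   -2.] max [ 421. -317.  101.]
side [281. 196.] 41 med [619. -88.  92.] min [603. -97.  76.] max [638. -84. 112.]
side [285. 228.] 30 med [594.  40.  89.] min [579.  33.  80.] max [607.  44. 102.]
side [288. 268.] 33 med [568. 182.  90.] min [554. 176.  78.] max [580. 186. 109.]
side [219. 377.] 206 med [711. 478.  59.] min [696. 415.  13.] max [729. 529.  71.]
pink
side [364. 140.] 314 med [ 327. -449.   39.] min [ 294. -598.   -3.] max [ 355. -422.   99.]
```

```bash
python3 - <<'E'
from h import *
a=cv2.imread('pics/scene.png')[110:200,180:290]; b=cv2.imread('pics/side.png')[115:185,270:380]
a=cv2.resize(a,(550,450),interpolation=2); cv2.imwrite('pics/crop1.png',a)
E
```

```text
(no output)
```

View pics/crop1.png

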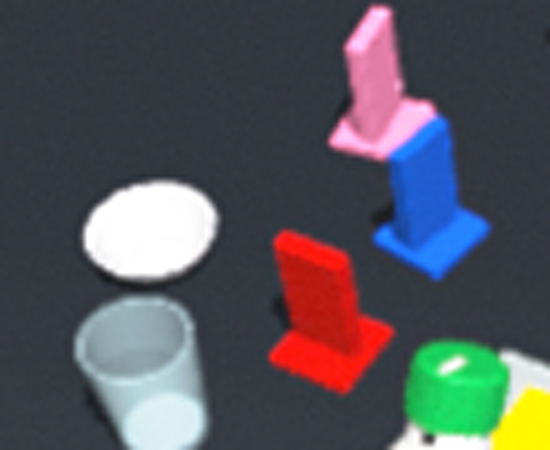

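The crop confirms the red marker (at (320,310) in the crop), upright, clear of the dish and beaker. Next I fit the cap, pad and marker models to the depth points.

```bash
cat > fit.py <<'E'
from h import *
from scipy.optimize import least_squares
HS={'g':((50,100,50),(80,255,255)),'y':((22,150,120),(35,255,255)),'r':((0,170,60),(6,255,255))}
def pts(n,key,ctr,rad):
    im=cv2.imread(f'pics/{n}.png'); P=np.load(f'pics/{n}.npy')
    m=cv2.erode(cv2.inRange(cv2.cvtColor(im,cv2.COLOR_BGR2HSV),*HS[key]),np.ones((3,3)))>0
    p=P[m]; return p[np.linalg.norm(p-ctr,axis=1)<rad]
def capframe(x,y,yaw):
    z=R.from_euler('ZY',[yaw,-np.pi/6]).as_matrix(); return z,np.array([x,y,188.])
def capres(v,p):
    M,o=capframe(*v); q=(p-o)@M; r=np.hypot(q[:,0],q[:,1])-27; a=np.abs(q[:,2]+18)-18
    return np.where((r>0)|(a>0),np.hypot(np.maximum(r,0),np.maximum(a,0)),np.maximum(r,a))
def box(q,c,h):
    d=np.abs(q-c)-h; return np.linalg.norm(np.maximum(d,0),axis=1)+np.minimum(d.max(1),0)
def mres(v,p):
    M=R.from_euler('z',v[2]).as_matrix(); q=(p-[v[0],v[1],0])@M
    return np.minimum(box(q,[0,0,5],[30,30,5]),box(q,[0,0,55],[7,25,45]))
def fit(f,x0,p,ret=False):
    s=least_squares(f,x0,args=(p,),loss='soft_l1',f_scale=2,x_scale=[10,10,.1]); return s.x,np.sqrt(np.mean(s.fun**2)) if False else np.median(abs(f(s.x,p)))
if __name__=='__main__':
    for c in((532,145,180),(553,10,180),(577,-122,180)):
        for ns in(('scene',),('side',),('scene','side')):
            p=np.vstack([pts(n,'g',c,60) for n in ns]); x,e=fit(capres,[c[0],c[1],.18],p); print(ns,len(p),x.round(3),round(e,2))
    for c in((441,122,16),(463,-7,16),(490,-149,16)):
        p=pts('side','y',c,70)[:,:2].astype(np.float32); print('pad',cv2.minAreaRect(p))
    for ns in(('scene',),('side',),('scene','side')):
        p=np.vstack([pts(n,'r',(515,-325,50),90) for n in ns])
        print(ns,len(p),min((fit(mres,[515,-325,a],p) for a in np.arange(0,3.1,.4)),key=lambda t:t[1]))
E
python3 fit.py
python3 - <<'E'
from h import *
st=bot.read_state(); M=rot(st['tool_rot']).as_matrix(); print(M.round(3))
from fit import capframe
for v in((531,143,.18),(553,8,.18),(577,-122,.18)):
    C,o=capframe(*v)
    for s in(1,-1):
        for t in (-10,0,12):
            y=-C[:,2]; x=s*C[:,1]; x=R.from_rotvec(y*np.radians(t)).apply(x)
            T=np.stack([x,y,np.cross(x,y)],1)
            for d in(-15,80):
                q=bot.ik(list(o+C[:,2]*d),quat(T)); print(v[1],s,t,d,None if q is None else np.round(q,2),T[:,2].round(2) if t==0 else '')
E
```

```text
('scene',) 250 [5.25973e+02 1.36908e+02 1.55000e-01] 1.16
('side',) 236 [5.23971e+02 1.36449e+02 2.11000e-01] 0.9
('scene', 'side') 486 [5.25398e+02 1.36232e+02 2.28000e-01] 1.07
('scene',) 223 [ 5.48855e+02 -5.44000e-01  5.60000e-02] 1.21
('side',) 186 [ 5.47567e+02 -1.36400e+00  1.62000e-01] 0.91
('scene', 'side') 409 [ 5.48484e+02 -1.16700e+00  1.33000e-01] 1.18
('scene',) 235 [ 5.74508e+02 -1.33563e+02  1.87000e-01] 1.19
('side',) 168 [ 5.72664e+02 -1.33189e+02  1.94000e-01] 1.09
('scene', 'side') 403 [ 5.73885e+02 -1.33430e+02  2.06000e-01] 1.24
pad ((440.95501708984375, 121.58265686035156), (66.52574920654297, 70.05709838867188), 11.772195816040039)
pad ((462.8666687011719, -9.460430145263672), (66.89531707763672, 70.7895278930664), 8.35012435913086)
pad ((489.1541748046875, -147.20680236816406), (65.19857788085938, 69.97251892089844), 12.941362380981445)
('scene',) 328 (array([ 5.13489116e+02, -3.31899024e+02,  1.68262546e-01]), np.float64(0.9060149791524492))
('side',) 146 (array([ 507.58553743, -331.32287204,    3.15007053]), np.float64(1.4119841744139414))
('scene', 'side')
[... 1466 characters left out ...]
.54  1.29] 
8 -1 12 80 [-0.14 -0.01  1.93  0.24  0.73  1.32] 
-122 1 -10 -15 None 
-122 1 -10 80 None 
-122 1 0 -15 [-0.36  0.3   1.79  0.45  0.64 -2.42] [-0.85 -0.16 -0.5 ]
-122 1 0 80 [-0.42  0.1   1.81  0.4   0.82 -2.38] [-0.85 -0.16 -0.5 ]
-122 1 12 -15 [-0.36  0.3   1.79  0.45  0.64 -2.21] 
-122 1 12 80 [-0.42  0.1   1.81  0.4   0.82 -2.17] 
-122 -1 -10 -15 [-0.36  0.3   1.79  0.45  0.64  0.55] 
-122 -1 -10 80 [-0.42  0.1   1.81  0.4   0.82  0.59] 
-122 -1 0 -15 [-0.36  0.3   1.79  0.45  0.64  0.72] [0.85 0.16 0.5 ]
-122 -1 0 80 [-0.42  0.1   1.81  0.4   0.82  0.76] [0.85 0.16 0.5 ]
-122 -1 12 -15 [-0.36  0.3   1.79  0.45  0.64  0.93] 
-122 -1 12 80 [-0.42  0.1   1.81  0.4   0.82  0.97]
```

```bash
cat >> fit.py <<'E'
CAPS={'L':(525.4,136.3,.18),'M':(548.3,-1.2,.12),'R':(573.7,-133.4,.18)}
def pose(v,t,d):
    C,o=capframe(*v); y=-C[:,2]; x=R.from_rotvec(y*np.radians(t)).apply(-C[:,1])
    return [float(a) for a in o+C[:,2]*d],quat(np.stack([x,y,np.cross(x,y)],1))
def look(name):
    st=bot.read_state(); c=bot.read_camera('wrist'); cv2.imwrite(f'pics/{name}.png',c['image']); np.save(f'pics/{name}.npy',cloud(c,st))
def standoff(k,name):
    v=CAPS[k]; bot.move_to(*pose(v,-10,90)); look(name)
    p=pts(name,'g',(v[0],v[1],180),60); x,e=fit(capres,v,p)
    print(k,len(p),'fit',x.round(3),round(e,2),'clock',round(bot.read_state()['clock'],2)); return x
E
python3 - <<'E'
from fit import *
standoff('L','wl0')
E
```

```text
L 4491 fit [5.27523e+02 1.34715e+02 2.27000e-01] 0.52 clock 2.83
```

View pics/wl0.png

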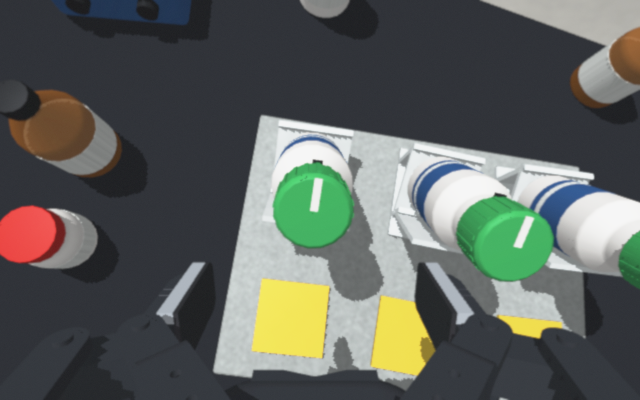

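The wrist view shows the left cap centred at (313,205) with its stripe pointing up and a dark neck tick at (316,163), and the pads clear of the jaws. I'll twist the left cap now.

```bash
cat >> fit.py <<'E'
def twist(v,name,deg=21):
    C,o=capframe(*v); n=C[:,2]
    hit=bot.servo_line(pose(v,-10,-15)[0],speed=90,until_force=12)
    if hit: print('CONTACT',bot.read_state()['ee_pos']); return
    bot.move_gripper(45,grip_force=45); st=bot.read_state(); print('grip',round(st['grip_width'],1),'F',np.round(st['ft_force'],1))
    w0=float(np.dot(st['moment'],n)); f0=np.array(st['moment']); j=np.array(st['joint_positions'])
    for k in (0.5,1):
        j2=j.copy(); j2[5]+=np.radians(deg)*k; bot.move_joints(list(j2)); bot.dwell(.15); st=bot.read_state()
        T=rot(st['tool_rot']).as_matrix()
        print('frac',k,'axis moment',round(float(np.dot(st['moment'],n))-w0,3),'y',T[:,1].round(3),'F',np.round(st['ft_force'],1))
    bot.move_gripper(85); bot.dwell(.3)
    bot.servo_line(pose(v,0,90)[0],speed=150); look(name); print('clock',round(bot.read_state()['clock'],2))
    stripe(name,v)
def stripe(name,v):
    im=cv2.imread(f'pics/{name}.png'); P=np.load(f'pics/{name}.npy'); C,o=capframe(*v); q=(P-o)@C
    m=(np.abs(q[...,2])<4)&(np.hypot(q[...,0],q[...,1])<25)&(im.min(2)>150); s=q[m]
    d=s[np.hypot(s[:,0],s[:,1])>8].mean(0); print('stripe px',m.sum(),'clockwise deg',round(-np.degrees(np.arctan2(d[1],d[0])),1))
E
python3 - <<'E'
from fit import *
v=(527.5,134.7,.2); stripe('wl0',v); twist(v,'wl1')
E
```

```text
stripe px 296 clockwise deg -9.2
grip 52.7 F [-19.5  22.5  15.5]
frac 0.5 axis moment 0.385 y [ 0.492  0.093 -0.866] F [-5.7  1.3  4.2]
frac 1 axis moment 0.644 y [ 0.492  0.093 -0.866] F [-6.2 -2.5  4.2]
clock 7.07
stripe px 291 clockwise deg -8.3
```

The left cap is sound: its moment rose as a spring would, and the stripe came back to within 1° of its start. Next is the middle cap.

```bash
python3 - <<'E'
from fit import *
v=standoff('M','wm0'); v[2]=np.clip(v[2],.08,.2); stripe('wm0',v); twist(v,'wm1')
E
```

```text
M 4509 fit [ 5.5072e+02 -2.4980e+00  1.4500e-01] 0.51 clock 7.85
stripe px 267 clockwise deg -7.7
grip 52.3 F [-21.2  20.4  19.2]
frac 0.5 axis moment 0.101 y [ 0.495  0.064 -0.867] F [-5.   0.5  4.7]
frac 1 axis moment 0.05 y [ 0.495  0.064 -0.867] F [-5.6 -1.9  4.5]
clock 12.12
stripe px 269 clockwise deg 16.2
```

The middle cap is loose: low torque, and it stayed about 21–24° round. The right one still has to be twisted.

```bash
python3 - <<'E'
from fit import *
bot.servo_line([a+b for a,b in zip(bot.read_state()['ee_pos'],(0,0,5))])
v=standoff('R','wr0'); v[2]=np.clip(v[2],.12,.24); stripe('wr0',v); twist(v,'wr1')
M=rot(bot.read_state()['tool_rot']).as_matrix(); print(M.round(2))
# marker grasp IK options
for a in (.17,):
  for s in(1,-1):
    x=s*np.array([np.cos(a),np.sin(a),0]); y=np.array([0,0,-1.]); T=np.stack([x,y,np.cross(x,y)],1)
    for z in (70,200): print(s,z,np.round(bot.ik([513,-331.6,z],quat(T)),2))
    for s2 in(1,-1):
      for b in(.145,.145+np.pi/2):
        x=s2*np.array([np.cos(b),np.sin(b),0]);T=np.stack([x,y,np.cross(x,y)],1); q=bot.ik([464.5,-11.,90.],quat(T)); print('place',s2,round(b,2),None if q is None else np.round(q,2),T[:,2].round(2))
E
```

```text
R 4485 fit [ 5.76472e+02 -1.35075e+02  2.27000e-01] 0.5 clock 13.22
stripe px 296 clockwise deg -8.1
grip 52.3 F [-20.1  16.4  16.7]
frac 0.5 axis moment 0.332 y [ 0.489  0.095 -0.867] F [-6.5  1.   4.1]
frac 1 axis moment 0.562 y [ 0.489  0.094 -0.867] F [-6.7 -0.5  3. ]
clock 17.48
stripe px 296 clockwise deg -7.1
[[ 0.02  0.49  0.87]
 [-0.99  0.09 -0.03]
 [-0.1  -0.87  0.49]]
1 70 [-0.63  0.63  1.49 -0.    1.02 -0.8 ]
1 200 [-0.63  0.48  1.4  -0.    1.27 -0.8 ]
place 1 0.14 [-0.1   0.32  1.91 -0.    0.91 -0.25] [-0.14  0.99  0.  ]
place 1 1.72 [-0.1   0.32  1.91 -0.    0.91 -1.82] [-0.99 -0.14 -0.  ]
place -1 0.14 None [ 0.14 -0.99  0.  ]
place -1 1.72 [-0.1   0.32  1.91 -0.    0.91  1.32] [0.99 0.14 0.  ]
-1 70 [-0.63  0.63  1.49 -0.    1.02  2.34]
-1 200 [-0.63  0.48  1.4   0.    1.27  2.34]
place 1 0.14 [-0.1   0.32  1.91 -0.    0.91 -0.25] [-0.14  0.99  0.  ]
place 1 1.72 [-0.1   0.32  1.91 -0.    0.91 -1.82] [-0.99 -0.14 -0.  ]
place -1 0.14 None [ 0.14 -0.99  0.  ]
place -1 1.72 [-0.1   0.32  1.91 -0.    0.91  1.32] [0.99 0.14 0.  ]
```

The right cap is sound, so the middle one is the loose one. I'll look at the marker from above before gripping it.

```bash
cat >> fit.py <<'E'
def down(b):
    x=np.array([np.cos(b),np.sin(b),0]); y=np.array([0,0,-1.]); return quat(np.stack([x,y,np.cross(x,y)],1))
E
python3 - <<'E'
from fit import *
bot.move_to([513,-331.6,230],down(.17)); look('wk0')
p=pts('wk0','r',(513,-331,50),90); print(len(p),p.min(0),p.max(0))
print(min((fit(mres,[513,-331.6,a],p) for a in (-.2,.17,.5)),key=lambda t:t[1]))
# middle pad
q=pts('wm1','y',(464.5,-10,16),70)[:,:2].astype(np.float32); print(len(q),cv2.minAreaRect(q)); 
q=pts('wm0','y',(464.5,-10,16),70)[:,:2].astype(np.float32); print(len(q),cv2.minAreaRect(q)); print(bot.read_state()['clock'])
E
```

```text
3547 [ 480.10172629 -363.17302464    6.38497511] [ 545.38333661 -297.86658199  101.53124088]
(array([ 5.12088052e+02, -3.31955029e+02,  1.25633297e-01]), np.float64(0.7795661229077382))
4604 ((464.52691650390625, -12.783977508544922), (72.32161712646484, 72.14627838134766), 8.037033081054688)
4599 ((464.7073059082031, -12.744686126708984), (72.20292663574219, 72.0871353149414), 7.875895977020264)
19.05
```

View pics/wk0.png

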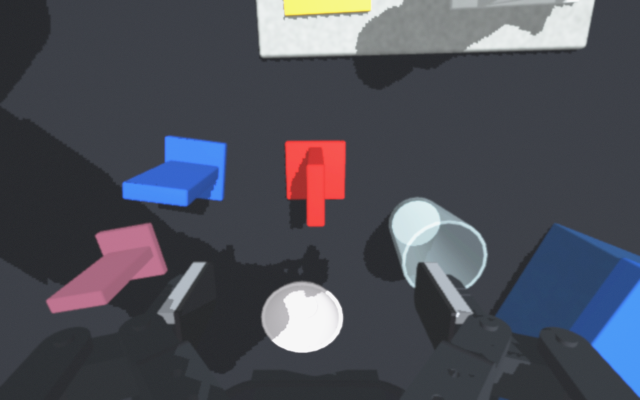

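The wrist view shows the red blade edge-on at (316,185), already square to the jaws, with the beaker (440,240), dish (302,317) and blue/pink pieces clear of it. I'll grasp and lift it.

```bash
python3 - <<'E'
from fit import *
bot.move_gripper(55)
bot.move_to([512.3,-331.9,200],down(.14))
print('hit',bot.servo_line([512.3,-331.9,78],speed=100,until_force=10))
bot.move_gripper(5,grip_force=35); st=bot.read_state(); print(st['grip_width'],st['ee_pos'],st['ft_force'])
bot.servo_line([512.3,-331.9,300],speed=150)
bot.move_to([465,-13.3,300],down(.14)); st=bot.read_state(); print(st['grip_width'],st['ee_pos'],st['clock'])
look('held')
c=bot.read_camera('side'); cv2.imwrite('pics/side2.png',c['image']); np.save('pics/side2.npy',cloud(c))
T=np.eye(3)
for n in('held','side2'):
    p=pts(n,'r',(465,-13,260),130); print(n,len(p))
    if len(p)>60:
        f=lambda v,p: mres(v[:3],p-[0,0,v[3]]) 
        s=least_squares(f,[465,-13,.14,222],args=(p,),loss='soft_l1',f_scale=2,x_scale=[10,10,.1,10]); print(s.x.round(2),np.median(abs(s.fun)))
E
```

```text
hit False
13.547343094992316 [ 512.30849804 -331.86921726   78.0376374 ] [0.41185981 0.18450346 0.64835522]
13.74684665618544 [465.36885537 -14.01258717 300.00584116] 24.375
held 11762
[ 4.6602e+02 -1.3780e+01  1.5000e-01  2.2117e+02] 0.3235573210214575
side2 266
[ 4.6337e+02 -1.4210e+01  1.2000e-01  2.2206e+02] 0.9038401202480042
```

View pics/side2.png

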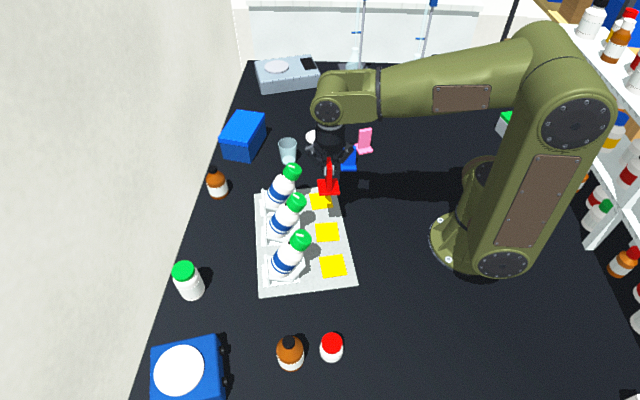

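The side view shows the red marker held upright at (328,180), hanging above the middle pad (327,232), with nothing else moved. I'll lower it.

```bash
python3 - <<'E'
from fit import *
bot.servo_line([465,-13.3,105],speed=120)
print('contact',bot.servo_line([465,-13.3,91],speed=15,until_force=4)); st=bot.read_state(); print(st['ee_pos'],st['ft_force'])
bot.move_gripper(40); bot.dwell(.2)
bot.servo_line([465,-13.3,250],speed=120)
bot.move_to([400,-13.3,330],down(.14))
for n in('scene','side'):
    c=bot.read_camera(n); cv2.imwrite(f'pics/{n}3.png',c['image']); np.save(f'pics/{n}3.npy',cloud(c))
look('wend')
for n in('scene3','side3','wend'):
    p=pts(n,'r',(465,-13,66),95); print(n,len(p))
    if len(p)>60:
        f=lambda v,p: mres(v[:3],p-[0,0,v[3]])
        s=least_squares(f,[465,-13,.14,16],args=(p,),loss='soft_l1',f_scale=2,x_scale=[10,10,.1,10]); print(s.x.round(2),np.median(abs(s.fun)))
print(bot.read_state()['clock'])
a=cv2.imread('pics/scene3.png')[100:320,150:480]; b=cv2.imread('pics/wend.png')
cv2.imwrite('pics/end.png',np.vstack([cv2.resize(a,(450,300)),cv2.resize(b,(450,281))]))
E
```

```text
contact True
[465.04890791 -13.21878713  93.93864318] [0.87323509 0.81907368 5.02629323]
scene3 285
[ 4.6531e+02 -1.3270e+01  1.3000e-01  1.4560e+01] 0.7575915421221975
side3 152
[ 4.6231e+02 -1.3140e+01  8.0000e-02  1.6400e+01] 0.9242590763590002
wend 2160
[ 4.6457e+02 -1.2980e+01  1.4000e-01  1.5020e+01] 0.33082198079419456
29.625
```

View pics/end.png

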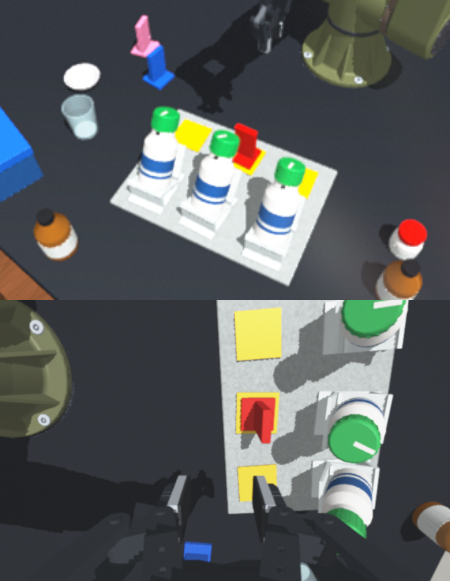

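The marker stands in the middle of the middle pad (258,418), and the middle cap's stripe (365,448) is visibly turned while the left one is at its start. The arm is clear of everything, so I'm handing in.

```bash
python3 -c "
from rig import bot
bot.finish_job()"
```

```text
the job is handed in; nothing more can be done
```

The loose cap is on the middle bottle. The red marker now stands upright on the middle bottle's pad, and I handed the job in at about 30 s on the robot's clock. `finish_job()` gives no verdict, so this rests on my own checks.

**Caps:** I twisted each cap 21° clockwise, in the order left, middle, right.

| Cap | Axis moment at about 10°, then 21° | Stripe after letting go | Result |
|---|---|---|---|
| Left | 0.39, then 0.64 N m | within 1° of its start | sound |
| Middle | 0.10, then 0.05 N m | turned about 24° | loose |
| Right | 0.33, then 0.56 N m | within 1° of its start | sound |

**Marker:** In the last wrist view it is about 0.3 mm from the measured pad centre. Its underside is at z = 15.0 mm there, against an expected pad top of 16 mm. The scene and side views put it within about 2.5 mm of that centre. After release the arm moved clear, and the bystanders in view looked undisturbed.

**Disagreements:**
- The stripes read about −8° before any twist, a constant offset in my estimate, so I only used changes in angle.
- The middle stripe moved about 24° by camera while the joint moved 21°, still under the 35° limit.
- The absolute moments came out somewhat higher than 1.5 N m per rad predicts, though the rise between the two readings is about right.

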